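# Close the starter case and lift off the outer lid

### The job

Plug the orange relay fully home into the socket in the green case and let go, then lift the nested lids together by the red post, lower them gently onto the case until the inner lid sits flat on the rim, and let go. Next lift the blue outer lid alone by its yellow collar, straight up about 10 cm, leaving the inner lid seated and undisturbed. Finish while holding the outer lid still and level above the case, and do not upset the can, cup or rotor disc.

Things in the scene. Friction and masses are not known exactly. Their poses are not given: they have to be found in the camera images.
- case: Green open-topped starter case fixed to the bench (all sizes in mm), 150 (x) x 130 (y) x 72 high, walls and floor 5 thick (opening 140 x 120); upright, any yaw within 0.35 rad. Origin: centre of its underside, on the bench; z up. In its middle a white socket block, 46 x 50, top 29 above the origin.
- socket (a point): Centre of the mouth of the socket's rectangular hole, 29 above the case's origin. The hole is 20 (case x) x 28 (case y) and 18 deep.
- rim (a point): Centre of the case's opening at the height of its rim, 72 above the case's origin.
- relay: Loose orange relay, 50 tall, standing on the bench, about 70 g: head 26 (x) x 34 (y) x 34 high over a black plug 18 (x) x 26 (y) x 16 long (narrower at the last 2 mm). Origin: centre of the plug's foot; z up. It fits with its x along the case's x, either way round, 1 clearance each side. Fully home its shoulder rests on the socket, origin 13 above the case's.
- inner_lid: Loose aluminium inner lid, about 260 g: plate 160 (x) x 140 (y) x 4, underside 12 above the origin; below it a round-edged frame 132 x 112 that enters the case's opening (4 clearance each side). Pair starts standing on this frame on the bench. Origin: centre of the frame's underside; z up. Seated, the plate lies on the rim, origin 60 above the case's, x along the case's x, either way round.
- post_top (a point): Centre of the top of the inner lid's red grip post, 24 (x) x 14 (y), 72 above the inner lid's origin. With the lids nested the post stands 28 above the yellow collar; lifting it carries both lids.
- outer_lid: Loose blue outer lid, about 240 g, resting on the inner lid, not latched: 172 (x) x 152 (y), top face 16 above the origin, skirt 4 thick round the inner plate (2 clearance each side; on the case it hangs 8 below the rim outside the walls). Origin: centre of the skirt's underside; z up; nested it lies 4 above the inner lid's origin, same yaw. Its skirt clears the post after 68 of lift.
- collar_top (a point): Centre of the top edge of the outer lid's yellow collar: 42 (x) x 32 (y) outside, 24 high, top 40 above the outer lid's origin, round the post with 4 clearance. Lifting it lifts the outer lid only.
- spray_can: Bystander: black and yellow spray can with a white cap, 52 diameter, 150 tall; origin at the centre of its base. Leave alone.
- cup: Bystander: white plastic cup, 70 diameter, 85 tall; origin at the centre of its base. Leave alone.
- rotor_disc: Bystander: dark steel rotor disc with copper dots lying flat, 90 diameter, 20 high; origin at the centre of its underside. Leave alone.

How it is judged:
By the outcome, as a careful person would: the job done as asked, in the order asked, and still so for the second after the job is handed in, while the arm keeps its last pose, push and grip.
It also fails if it takes over 72 s, if anything falls off the work surface, if the arm or the gripper's body presses on something with over 40 N, if the wrist force passes 120 N, or if a joint passes its speed limit or range.

### The arm

A 6-joint arm with a two-finger parallel gripper is mounted at the origin on the work surface. World frame = base frame: x ahead of the robot, y to its left, z up, the work surface at z = 0. Lengths are in mm, angles in rad, forces in N, time in s.
With the tool pointing down it reaches from about 350 to 975 mm from the base axis. Payload 7.1 kg.
Tool frame: the origin (TCP) lies on the front face of the gripper's body, between the roots of the fingers; the fingertips stand 80 mm ahead of it and the grasp point (between the pads) lies 61 mm ahead of it (env.tips_ahead is the distance from the TCP to the fingertips, in mm); z points along the fingers, y is the direction in which the jaws open and shut (so a half turn about z gives the same grasp; the last joint's range is limited). The gripper opens to 88 mm and grips with 3 to 60 N. Pads are 20 mm wide; open, the fingers measure 115 mm over their backs; the gripper's body (75 mm by 178 mm) begins 61 mm behind the grasp point.
Start: joints at [1.191, 0.423, 1.63, -0, 1.089, -0.019], TCP at [220.607, 584.755, 302.675] pointing down, gripper open.
Joint ranges: [-3, 3], [-0.9, 2.11], [0.09, 2.58], [-1.31, 4.45], [0.11, 2.69], [-2.54, 2.54]. Speed limits (rad/s): [2.39, 2.39, 3.01, 3.14, 3.14, 3.14].

### API

Orientations are given as a unit quaternion [x, y, z, w].
In Python, from station import env, set_gripper, viewer, workorder gives the robot as it stands. Calls block until the motion is done:
- env.reach(position, orientation): joint-space move of the TCP to a pose.
- env.move_l(position, rot=None, rate=150, f_stop=None): straight line of the TCP; rot=None keeps the orientation; rate is the mean speed in mm/s. With f_stop (N) it stops when the force on the tool has changed by that much, and returns True; else False.
- env.move_joints(angles): joint-space move.
- set_gripper(opening): finger opening in mm; the grip force is fixed at half the most; returns when the fingers have stopped.
- env.hold(seconds).
- env.ik(position, orientation): joint angles nearest the present ones, or None.
- env.read_state(): the state.
- viewer.camera(name): name is "side" or "top"; returns the picture (384x512x3 uint8, blue, green, red); there is no depth.
- viewer.camera_params(name): a dict with "fx", "fy", "cx", "cy" (pixels), "pose" (4x4, takes a point from camera to world coordinates). Camera axes: x right, y up, looking along -z (the intrinsics and any distortion apply to the point x, -y, -z); pixel columns grow to the right and rows downward; lengths in mm; the calibration is good to about 2 mm. A picture is of the moment at which its call begins. camera_params takes no time and is no camera call.
A pose or a line that the arm cannot do raises env.IKError and nothing moves.
- workorder.sign_off(): hands the job in, once; it reports no verdict.
The state is a dict: "time_s": time; "qpos": joint angles; "dq": joint speeds; "tau": joint torques, N m; "tool_pos": TCP position; "orientation": TCP orientation; "force": force on the tool from outside, world axes, zero at the start; "wrist_torque": the same for the moment, N m; "width": finger opening in mm.
Only numpy, scipy, OpenCV 4.12 (cv2) and the standard library are available. Lean on these libraries where they do the work, as an engineer would, in place of code of your own. Each camera call takes 0.05 s, during which the arm holds its last target.

## Working session

There is one attempt and no reset: what is moved stays moved. The work goes in short steps, each a Python script; the robot and the scene stay as the last script left them, time stands still between calls to the robot, and variables do not carry over. Pictures are saved under pics/ and viewed, and the job is handed in when it is done.

```bash
ls; mkdir -p pics
python3 - <<'E'
from station import env,set_gripper,viewer,workorder
import cv2
for n in("side","top"):
    im=viewer.camera(n); cv2.imwrite(f"pics/{n}0.png",im)
    p=viewer.camera_params(n); print(n,p)
s=env.read_state(); print(s)
E
```

```text
pics
side {'fx': 408.2608266658107, 'fy': 408.2608266658107, 'cx': 260.00033963336136, 'cy': 186.1535288682187, 'pose': array([[ 9.65418489e-01,  1.95503878e-01, -1.72468472e-01,
         3.91324113e+02],
       [-2.60705025e-01,  7.24410426e-01, -6.38171156e-01,
        -8.33066420e+02],
       [ 1.73022951e-04,  6.61065631e-01,  7.50328063e-01,
         1.05614477e+03],
       [ 0.00000000e+00,  0.00000000e+00,  0.00000000e+00,
         1.00000000e+00]])}
top {'fx': 487.5598591632278, 'fy': 487.5598591632278, 'cx': 255.98444957779694, 'cy': 191.80699033954923, 'pose': array([[ 1.34012578e-02,  9.97961344e-01, -6.23984178e-02,
         4.93694731e+02],
       [-9.99903264e-01,  1.36074586e-02,  2.88078231e-03,
        -1.20130099e+01],
       [ 3.72399328e-03,  6.23537756e-02,  9.98047162e-01,
         1.75847699e+03],
       [ 0.00000000e+00,  0.00000000e+00,  0.00000000e+00,
         1.00000000e+00]])}
{'time_s': 0.1, 'qpos': array([ 1.19101788e+00,  4.23760464e-01,  1.63057418e+00, -3.22202565e-05,
        1.08860196e+00, -1.90125501e-02]), 'dq': array([ 0.00125158, -0.00283088, -0.0027673 ,  0.00029077, -0.00024363,
        0.00075048]), 'tau': array([-9.32511721e-04, -5.45614386e+01, -2.74322516e+01,  6.45036972e-02,
        1.88810402e-02, -4.48978608e-05]), 'tool_pos': array([220.46945472, 584.42175659, 301.99730877]), 'orientation': array([ 1.79398922e-01,  9.83776181e-01, -6.61487202e-04, -1.19117206e-04]), 'force': array([-1.05203028,  0.14411574,  0.42689511]), 'wrist_torque': array([ 0.04088101, -0.03927201,  0.01834531]), 'width': 88.01744781976855}
```

View pics/side0.png

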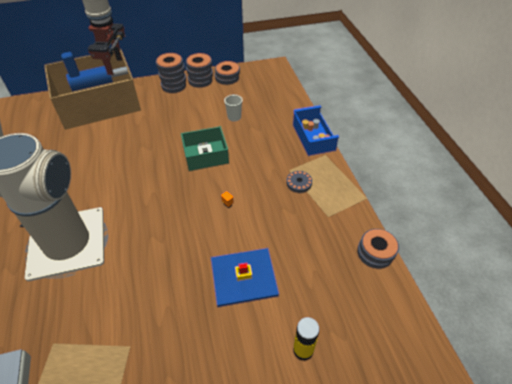

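View pics/top0.png

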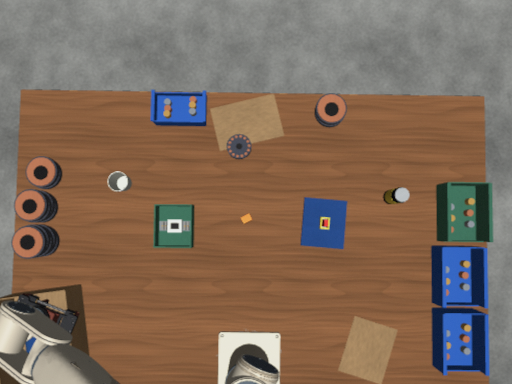

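The top view has the case near (174,226), the relay near (246,218), the lids near (325,223) and the rotor near (239,146). I'll enlarge these.

Run:
```python
import cv2,numpy as np
def tile(im,x0,y0,w,h,k):
    c=cv2.resize(im[y0:y0+h,x0:x0+w],None,fx=k,fy=k,interpolation=cv2.INTER_CUBIC)
    for i in range(0,w,10):
        cv2.line(c,(i*k,0),(i*k,5),(255,255,255),1); cv2.putText(c,str(x0+i),(i*k,14),0,.35,(255,255,255),1)
    for i in range(0,h,10):
        cv2.line(c,(0,i*k),(5,i*k),(255,255,255),1); cv2.putText(c,str(y0+i),(6,i*k+4),0,.35,(255,255,255),1)
    return c
t=cv2.imread('pics/top0.png'); s=cv2.imread('pics/side0.png')
A=np.hstack([tile(t,148,198,54,56,7),tile(t,296,192,56,56,7)]);cv2.imwrite('pics/tc.png',A)
B=np.hstack([tile(s,176,120,58,54,7),tile(s,206,245,56,54,7)]) if 0 else None
cv2.imwrite('pics/sc1.png',tile(s,176,122,58,50,12));cv2.imwrite('pics/sc2.png',tile(s,206,246,76,60,10))
r=np.hstack([tile(t,232,206,28,26,14),tile(s,214,186,28,26,14)]);cv2.imwrite('pics/rc.png',r)
```

```text
(no output)
```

View pics/tc.png

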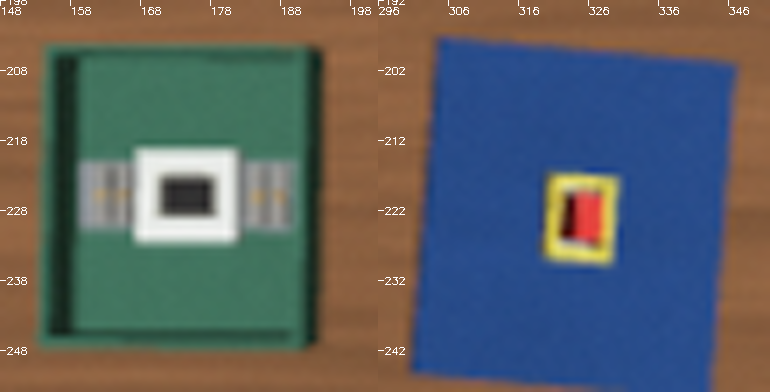

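View pics/sc1.png

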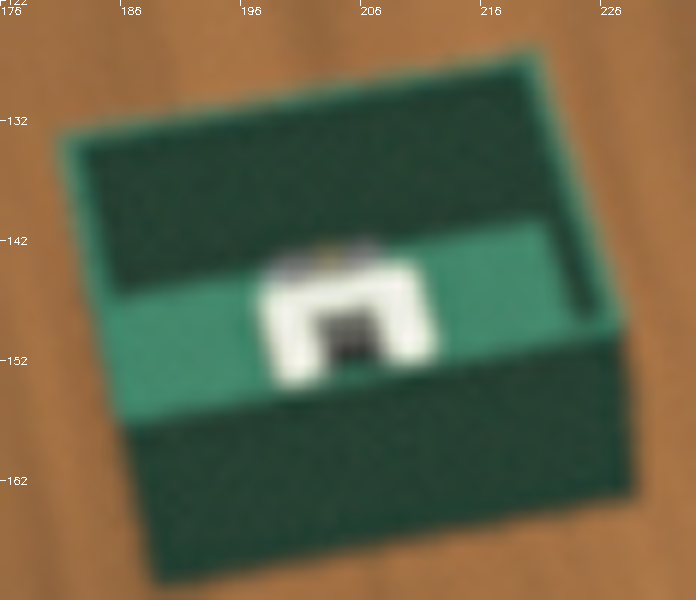

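View pics/sc2.png

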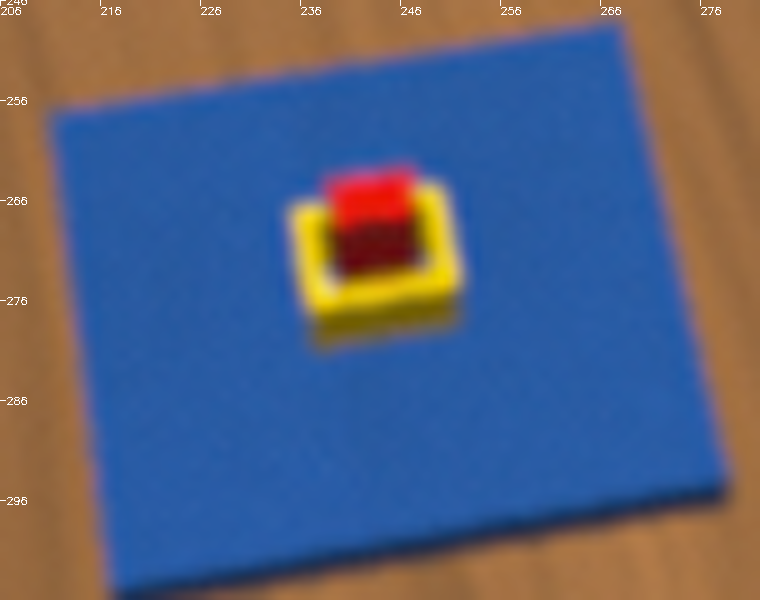

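View pics/rc.png

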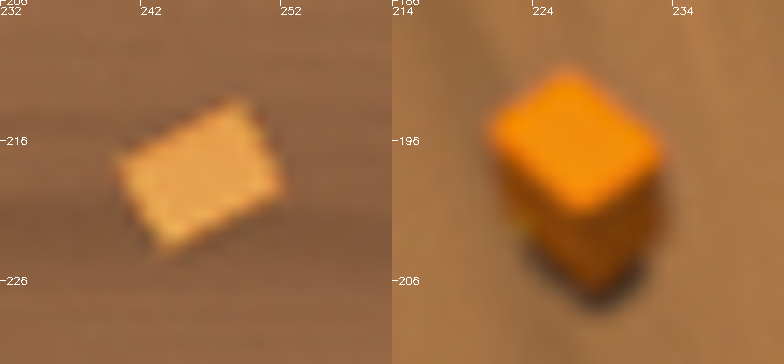

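```bash
cat > vis.py <<'E'
import numpy as np, cv2
from scipy.optimize import least_squares
from station import env,set_gripper,viewer,workorder
P={n:viewer.camera_params(n) for n in("side","top")}
def proj(n,p):
    c=P[n];p=np.atleast_2d(p);T=np.linalg.inv(c['pose']);q=p@T[:3,:3].T+T[:3,3]
    return np.c_[c['cx']+c['fx']*q[:,0]/-q[:,2],c['cy']+c['fy']*(-q[:,1])/-q[:,2]]
def R(a): return np.array([[np.cos(a),-np.sin(a),0],[np.sin(a),np.cos(a),0],[0,0,1]])
def place(pts,p): return np.asarray(pts,float)@R(p[2]).T+[p[0],p[1],0]
def rect(a,b,z): # ++,-+,--,+-
    return np.array([[a,b,z],[-a,b,z],[-a,-b,z],[a,-b,z]])/np.array([2,2,1])
def pix(x0,y0,k,l): l=np.array(l,float); return (l+.5)/k-.5+[x0,y0]
def fit(obs,p0):
    f=lambda p:np.concatenate([(proj(n,place(m,p))-u).ravel() for n,m,u in obs])
    r=least_squares(f,p0,loss='soft_l1'); return r.x,[ (n,np.round(proj(n,place(m,r.x))-u,2).tolist()) for n,m,u in obs]
def tile(im,x0,y0,w,h,k):
    c=cv2.resize(im[y0:y0+h,x0:x0+w],None,fx=k,fy=k,interpolation=cv2.INTER_CUBIC)
    for i in range(0,w,10): cv2.putText(c,str(x0+i),(i*k,10),0,.35,(255,255,255),1)
    for i in range(0,h,10): cv2.putText(c,str(y0+i),(0,i*k+4),0,.35,(255,255,255),1)
    return c
def draw(c,n,x0,y0,k,pts,col=(255,0,255)):
    u=((proj(n,pts)-[x0,y0]+.5)*k-.5); cv2.polylines(c,[np.round(u).astype(np.int32)],True,col,1)
E
python3 - <<'E'
from vis import *
o=lambda l,i:[l[j] for j in i]
T=lambda l:pix(148,198,7,l); S=lambda l:pix(176,122,12,l)
case=[('top',rect(150,130,72),T([(47,45),(40,347),(303,347),(308,47)])),
 ('top',rect(20,28,29),T([(160,178),(160,216),(214,216),(214,178)])),
 ('top',rect(46,50,29),T([(133,148),(133,243),(238,243),(238,148)])),
 ('side',rect(150,130,72),S([(540,52),(63,135),(123,425),(622,328)])),
 ('side',rect(150,130,0)[2:],S([(155,588),(635,498)]))]
T=lambda l:pix(296,192,7,np.array(l)-[378,0]); S=lambda l:pix(206,246,10,l)
lid=[('top',rect(172,152,20)[[0,1,3]],T([(437,38),(411,373),(737,65)])),
 ('top',rect(42,32,44),T([(549,172),(543,257),(612,265),(620,178)])),
 ('side',rect(172,152,20),S([(622,22),(52,112),(110,592),(728,485)])),
 ('side',rect(42,32,44),S([(443,182),(290,208),(312,317),(463,285)])),
 ('side',rect(24,14,72),S([(415,165),(325,178),(332,227),(415,213)]))]
T=lambda l:pix(232,206,14,l); S=lambda l:pix(214,186,14,np.array(l)-[392,0])
rel=[('top',rect(26,34,50),T([(120,160),(165,250),(283,190),(240,100)])),
 ('side',rect(26,34,50),S([(570,70),(490,132),(582,213),(663,150)]))]
for nm,ob,p0 in(('case',case,[500,285,0]),('lid',lid,[500,-250,0]),('rel',rel,[520,20,.46])):
    p,r=fit(ob,p0); print(nm,np.round(p,4))
    for cam in('top','side'): print('  ',cam,np.round(fit([x for x in ob if x[0]==cam],p0)[0],4))
    for x in r: print('     ',x)
E
```

```text
case [4.787586e+02 2.694575e+02 5.800000e-03]
   top [4.782463e+02 2.701981e+02 7.800000e-03]
   side [ 4.802287e+02  2.657279e+02 -5.000000e-04]
      ('top', [[-0.2, -0.37], [-0.1, 0.09], [0.15, 0.37], [0.12, -0.37]])
      ('top', [[0.19, -0.43], [0.09, -0.19], [0.3, -0.13], [0.4, -0.37]])
      ('top', [[1.01, 0.15], [0.76, -0.39], [-0.08, -0.28], [0.14, 0.26]])
      ('side', [[-0.57, -1.07], [-1.27, -0.85], [-0.95, -0.85], [0.17, -0.77]])
      ('side', [[-0.83, 0.03], [0.27, -0.44]])
lid [ 4.963447e+02 -2.618362e+02 -7.680000e-02]
   top [ 4.952487e+02 -2.590684e+02 -7.680000e-02]
   side [ 4.967227e+02 -2.628713e+02 -8.040000e-02]
      ('top', [[1.1, -0.48], [0.75, -0.15], [0.64, -0.5]])
      ('top', [[1.27, -0.05], [1.14, -0.26], [0.37, -0.58], [0.19, -0.09]])
      ('side', [[-0.17, -0.49], [-0.58, -0.25], [-0.37, -0.35], [0.19, -0.61]])
      ('side', [[-0.47, 0.17], [0.13, 0.0], [-0.39, -0.89], [-0.52, -0.21]])
      ('side', [[-0.53, -0.04], [-0.13, 0.07], [-0.06, -0.42], [0.31, -0.46]])
rel [5.084402e+02 1.472810e+01 4.901000e-01]
   top [5.080953e+02 1.687510e+01 4.764000e-01]
   side [5.085079e+02 1.151750e+01 5.081000e-01]
      ('top', [[0.45, -0.09], [0.64, 0.09], [0.85, -0.09], [0.52, -0.27]])
      ('side', [[-0.1, -0.67], [-0.56, -0.93], [-0.33, -0.78], [0.07, -0.56]])
```

```bash
cat >> vis.py <<'E'
def q(phi):
    t=(phi+np.pi/2)/2; return np.array([np.cos(t),np.sin(t),0,0])
def show(name,*a):
    pass
def st(msg=''):
    s=env.read_state(); o=s['orientation']; print(msg,'t',round(s['time_s'],2),'pos',np.round(s['tool_pos'],2),'yaw',round(2*np.arctan2(o[1],o[0])-np.pi/2,4),'F',np.round(s['force'],1),'M',np.round(s['wrist_torque'],2),'w',round(s['width'],2)); return s
E
python3 - <<'E'
from vis import *
x,y,a=508.4,14.9,.49
G=61
for ph in (a+np.pi/2,a-np.pi/2,a,a+np.pi,.006,.006+np.pi,-.077+np.pi/2,-.077-np.pi/2,-.077,-.077+np.pi,):
    print(round(ph,2), env.ik([x,y,300],q(ph)))
env.reach([x,y,300],q(a+np.pi/2)); st()
env.move_l([x,y,40+G],rate=200); st('down')
set_gripper(30); st('grip')
E
```

```text
2.06 [ 5.90038953e-03  2.56008614e-01  1.88639566e+00 -4.44089210e-16
  9.99188378e-01 -2.05489594e+00]
-1.08 [ 5.90038953e-03  2.56008614e-01  1.88639566e+00 -4.44089210e-16
  9.99188378e-01  1.08669672e+00]
0.49 [ 5.90038953e-03  2.56008614e-01  1.88639566e+00 -4.44089210e-16
  9.99188378e-01 -4.84099610e-01]
3.63 None
0.01 [ 5.90038953e-03  2.56008614e-01  1.88639566e+00 -4.44089210e-16
  9.99188378e-01 -9.96104684e-05]
3.15 None
1.49 [ 5.90038953e-03  2.56008614e-01  1.88639566e+00 -4.44089210e-16
  9.99188378e-01 -1.48789594e+00]
-1.65 [ 5.90038953e-03  2.56008614e-01  1.88639566e+00 -4.44089210e-16
  9.99188378e-01  1.65369672e+00]
-0.08 [ 5.90038953e-03  2.56008614e-01  1.88639566e+00 -4.44089210e-16
  9.99188378e-01  8.29003895e-02]
3.06 None
 t 2.38 pos [508.48  15.37 300.03] yaw 2.0613 F [ 0.2 -0.6  0.1] M [0.08 0.   0.04] w 88.17
down t 3.52 pos [509.    15.   101.74] yaw 2.061 F [-0.4  0.   0.6] M [0.11 0.02 0.02] w 87.71
grip t 4.39 pos [508.35  14.91 100.96] yaw 2.0607 F [0.8 0.5 0.4] M [ 0.05  0.02 -0.04] w 33.55
```

Run:
```python
from vis import *
x,y,a=508.4,14.9,.49
set_gripper(70)
env.reach([x,y,101],q(a))
set_gripper(22); st('grip x')
env.move_l([x,y,220],rate=200); st('lift')
cx,cy,ca=478.6,269,.006
env.reach([cx,cy,220],q(ca)); st('over')
env.hold(.3)
for n in("side","top"): cv2.imwrite(f"pics/{n}1.png",viewer.camera(n))
for i in range(5): st()
s=cv2.imread('pics/side1.png');t=cv2.imread('pics/top1.png')
cv2.imwrite('pics/s1c.png',tile(s,160,80,80,90,7)[:600]);cv2.imwrite('pics/t1c.png',tile(t,130,180,80,80,7))
```

```text
grip x t 7.28 pos [508.47  14.92 101.03] yaw 0.4901 F [ 0.3 -0.3  0.2] M [-0.04  0.01  0.05] w 25.57
lift t 8.02 pos [507.81  14.89 219.35] yaw 0.49 F [-0.6  0.1 -1.5] M [-0.02  0.01 -0.03] w 25.97
over t 9.02 pos [478.31 268.32 219.01] yaw 0.0069 F [ 0.  -1.2 -0.5] M [-0.04  0.04  0.02] w 25.94
 t 9.42 pos [478.87 268.46 220.1 ] yaw 0.0051 F [-0.3 -0.3  1. ] M [-0.07  0.14 -0.05] w 26.17
 t 9.42 pos [478.87 268.46 220.1 ] yaw 0.0051 F [-0.3 -0.3  1. ] M [-0.07  0.14 -0.05] w 26.17
 t 9.42 pos [478.87 268.46 220.1 ] yaw 0.0051 F [-0.3 -0.3  1. ] M [-0.07  0.14 -0.05] w 26.17
 t 9.42 pos [478.87 268.46 220.1 ] yaw 0.0051 F [-0.3 -0.3  1. ] M [-0.07  0.14 -0.05] w 26.17
 t 9.42 pos [478.87 268.46 220.1 ] yaw 0.0051 F [-0.3 -0.3  1. ] M [-0.07  0.14 -0.05] w 26.17
```

View pics/s1c.png

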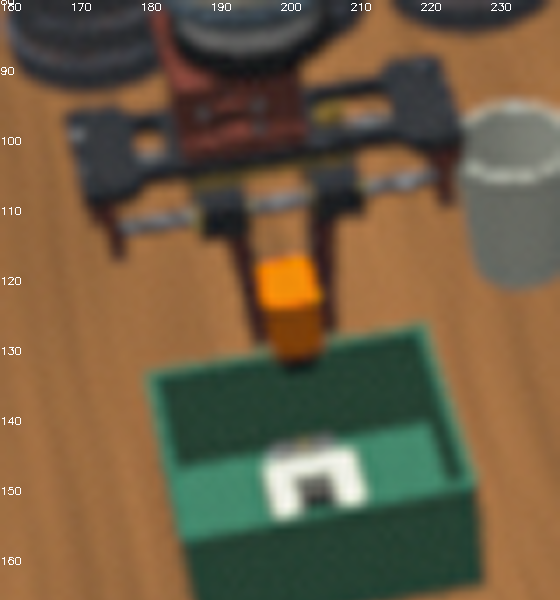

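View pics/t1c.png

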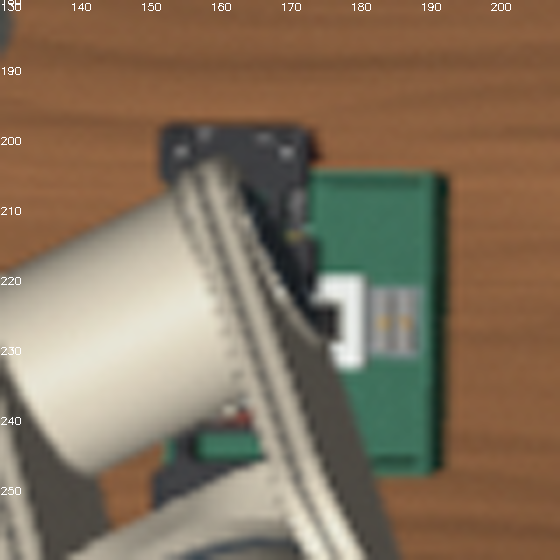

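Run:
```python
from vis import *
S=lambda l:pix(160,80,7,l)
p=[478.6,268.7,.006]
z=119
for nm,m,l in(('top',rect(26,34,50+z),[(307,256),(255,263),(268,307),(322,300)]),('bot',rect(26,34,16+z)[2:],[(275,358),(323,350)])):
    print(nm,np.round(proj('side',place(m,p))-S(l),2).tolist())
# case rim in this picture, and socket
m=rect(150,130,72); print(np.round(proj('side',place(m,[478.76,269.46,.006]))-S([(428,325),(150,373),(183,542),(478,485)]),2).tolist())
# check finger tips
```

```text
top [[-0.46, -1.19], [-0.56, -0.9], [-0.74, -0.97], [-0.81, -1.3]]
bot [[-0.59, -0.52], [0.05, -0.71]]
[[-0.74, -1.2], [-1.48, -0.91], [-0.86, -0.89], [-0.31, -0.75]]
```

Run:
```python
from vis import *
S=lambda l:pix(176,122,12,l); S2=lambda l:pix(160,80,7,l)
off=np.array([.6,1.0])
ob=[('side',rect(150,130,72),S([(540,52),(63,135),(123,425),(622,328)])-off),
 ('side',rect(46,50,29),S([(418,262),(260,290),(285,388),(437,352)])-off),
 ('side',rect(150,130,72),S2([(428,325),(150,373),(183,542),(478,485)])-off)]
p,r=fit(ob,[478,269,0]);print(p)
for x in r:print(x)
s=cv2.imread('pics/side0.png');c=tile(s,176,122,58,50,12)
sh=P['side'];sh['cx']+=.6;sh['cy']+=1.
for a,b,z in((150,130,72),(140,120,72),(46,50,29),(20,28,29),(150,130,0)): draw(c,'side',176,122,12,place(rect(a,b,z),[479.3,269.3,.006]))
cv2.imwrite('pics/ov1.png',c)
t=cv2.imread('pics/top0.png');c=tile(t,148,198,54,56,10)
for a,b,z in((150,130,72),(140,120,72),(46,50,29),(20,28,29)): draw(c,'top',148,198,10,place(rect(a,b,z),[479.3,269.3,.006]))
cv2.imwrite('pics/ov2.png',c)
```

```text
[ 4.79236338e+02  2.71476877e+02 -1.10578146e-03]
('side', [[0.2, -0.37], [-0.51, -0.34], [-0.44, -0.35], [0.69, -0.05]])
('side', [[-0.46, 0.29], [0.37, 0.16], [0.52, 1.16], [0.45, 1.86]])
('side', [[0.03, -0.5], [-0.72, -0.4], [-0.37, -0.39], [0.21, -0.03]])
```

View pics/ov1.png

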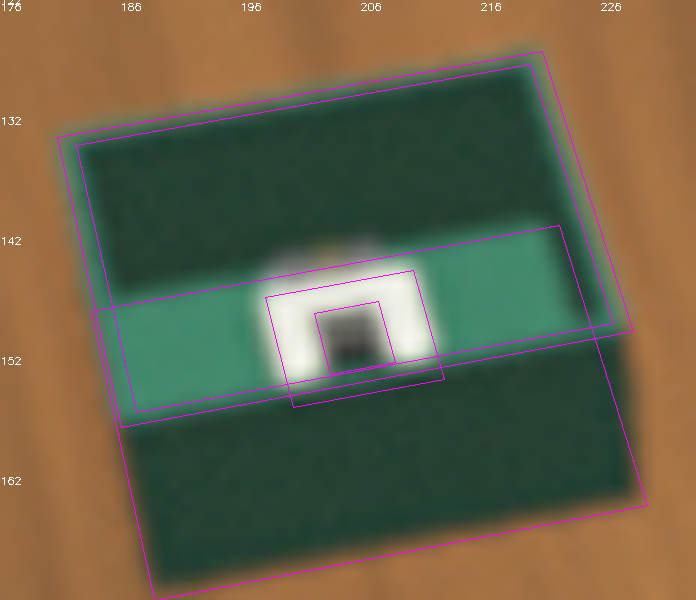

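View pics/ov2.png

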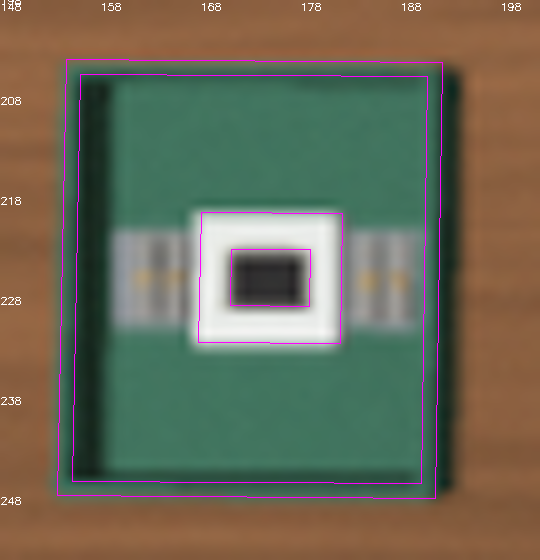

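```bash
cat > ba.py <<'E'
from vis import *
from scipy.spatial.transform import Rotation as Ro
import sys
T=lambda l:pix(148,198,7,l); T2=lambda l:pix(148,198,10,l); S=lambda l:pix(176,122,12,l);S2=lambda l:pix(160,80,7,l)
obs=[('c','top',rect(150,130,72),T([(47,45),(40,347),(303,347),(308,47)])),
 ('c','top',rect(20,28,29),T2([(229,253),(229,307),(305,307),(305,253)])),
 ('c','top',rect(46,50,29),T2([(192,210),(191,348),(340,348),(342,211)])),
 ('c','side',rect(150,130,72),S([(540,52),(63,135),(123,425),(622,328)])),
 ('c','side',rect(46,50,29)[:2],S([(418,262),(260,290)])),
 ('c','side',rect(150,130,0)[2:],S([(155,588),(635,498)])),
 ('c','side',rect(150,130,72),S2([(428,325),(150,373),(183,542),(478,485)]))]
TL=lambda l:pix(296,192,7,np.array(l)-[378,0]); SL=lambda l:pix(206,246,10,l)
obs+=[('l','top',rect(172,152,20)[[0,1,3]],TL([(437,38),(411,373),(737,65)])),
 ('l','top',rect(42,32,44),TL([(549,172),(543,257),(612,265),(620,178)])),
 ('l','side',rect(172,152,20),SL([(622,22),(52,112),(110,592),(728,485)])),
 ('l','side',rect(42,32,44),SL([(443,182),(290,208),(312,317),(463,285)])),
 ('l','side',rect(24,14,72),SL([(415,165),(325,178),(332,227),(415,213)]))]
TR=lambda l:pix(232,206,14,l); SR=lambda l:pix(214,186,14,np.array(l)-[392,0])
obs+=[('r','top',rect(26,34,50),TR([(120,160),(165,250),(283,190),(240,100)])),
 ('r','side',rect(26,34,50),SR([(570,70),(490,132),(582,213),(663,150)]))]
Z=119
obs+=[('h','side',rect(26,34,50+Z),S2([(307,256),(255,263),(268,307),(322,300)])),
      ('h','side',rect(26,34,16+Z)[2:],S2([(275,358),(323,350)]))]
held={'h':[478.6,268.7,.006]}
P0={n:P[n]['pose'].copy() for n in P}
idx={'c':0,'l':3,'r':6}
def setcam(v):
    for i,n in enumerate(('top','side')):
        d=v[6*i:6*i+6]; M=P0[n].copy(); M[:3,:3]=M[:3,:3]@Ro.from_rotvec(d[3:]/1000).as_matrix(); M[:3,3]+=d[:3]; P[n]['pose']=M
def res(v,lst=False):
    setcam(v[9:21]); o=[];w=[]
    for k,n,m,u in obs:
        p=v[idx[k]:idx[k]+3] if k in idx else held[k]
        e=(proj(n,place(m,p))-u); w.append((k,n,np.round(e,2).tolist())); o.append((e/.3).ravel())
    if lst: return w
    o=np.concatenate(o)
    o=np.sign(o)*np.sqrt(2*(np.sqrt(1+o*o)-1))
    return np.concatenate([o,v[9:21]/np.tile([2,2,2,2,2,2],2)])
def solve():
    v0=np.zeros(21);v0[:9]=[479,269.5,.006,496,-261,-.077,508.3,15,.49]
    r=least_squares(res,v0,x_scale=np.r_[[1,1,.01]*3,np.ones(12)]); C=np.sqrt(np.diag(np.linalg.inv(r.jac.T@r.jac)))
    setcam(r.x[9:21]); return r.x,C
E
python3 - <<'E'
from ba import *
v,C=solve()
for i in range(0,9,3): print(np.round(v[i:i+3],3),np.round(C[i:i+3],3))
print(np.round(v[9:15],2),np.round(v[15:],2))
for w in res(v,True):print(w)
E
```

```text
[4.79352e+02 2.69717e+02 5.00000e-03] [0.631 0.843 0.004]
[ 4.95986e+02 -2.59904e+02 -7.90000e-02] [0.887 0.892 0.004]
[5.08267e+02 1.59480e+01 4.91000e-01] [0.753 0.885 0.019]
[ 0.1  -0.19  1.    0.33 -0.29 -0.41] [-0.33  0.13  1.92  1.17  0.89  0.21]
('c', 'top', [[-0.38, -0.33], [-0.32, 0.11], [-0.09, 0.42], [-0.08, -0.29]])
('c', 'top', [[-0.03, -0.23], [-0.14, 0.03], [0.18, 0.1], [0.28, -0.16]])
('c', 'top', [[0.63, 0.36], [0.47, -0.41], [-0.28, -0.29], [-0.24, 0.38]])
('c', 'side', [[0.12, -0.24], [-0.52, -0.06], [-0.25, -0.07], [0.81, 0.06]])
('c', 'side', [[-0.46, 0.45], [0.39, 0.37]])
('c', 'side', [[-0.15, 0.77], [0.89, 0.36]])
('c', 'side', [[-0.05, -0.36], [-0.73, -0.12], [-0.17, -0.11], [0.33, 0.08]])
('l', 'top', [[0.39, -0.25], [-0.04, 0.05], [-0.1, -0.19]])
('l', 'top', [[0.51, 0.2], [0.36, -0.02], [-0.42, -0.32], [-0.57, 0.18]])
('l', 'side', [[0.07, -0.09], [-0.25, -0.0], [-0.2, -0.2], [0.27, -0.27]])
('l', 'side', [[-0.26, 0.49], [0.36, 0.28], [-0.19, -0.63], [-0.35, 0.09]])
('l', 'side', [[-0.33, 0.27], [0.09, 0.36], [0.15, -0.14], [0.5, -0.15]])
('r', 'top', [[-0.07, 0.15], [0.12, 0.33], [0.32, 0.14], [-0.02, -0.03]])
('r', 'side', [[0.28, -0.06], [-0.17, -0.33], [0.05, -0.19], [0.43, 0.04]])
('h', 'side', [[0.1, -0.25], [0.01, 0.04], [-0.18, -0.03], [-0.25, -0.36]])
('h', 'side', [[-0.04, 0.4], [0.6, 0.21]])
```

```bash
cat > ins.py <<'E'
from vis import *
x0,y0,a=479.35,269.7,.005
def go():
    env.reach([x0,y0,180],q(a))
    env.move_l([x0,y0,136],rate=120); st('above')
    for dx,dy in [(0,0),(0,1.2),(-1.2,0),(0,-1.2),(1.2,0),(-1.2,1.2),(-1.2,-1.2),(1.2,1.2),(1.2,-1.2),(0,2.2)]:
        x,y=x0+dx,y0+dy
        env.move_l([x,y,134],rate=60)
        h=env.move_l([x,y,113.5],rate=25,f_stop=6); s=st(f'{dx,dy,h}')
        if s['tool_pos'][2]<126: return x,y
        if s['time_s']>30: break
        env.move_l([x,y,134],rate=40)
print(go())
for n in("side","top"): cv2.imwrite(f"pics/{n}2.png",viewer.camera(n))
cv2.imwrite('pics/s2c.png',tile(cv2.imread('pics/side2.png'),160,80,80,90,7)[:600])
E
python3 ins.py
```

```text
above t 10.22 pos [479.73 269.92 136.67] yaw 0.0051 F [ 0.2  0.5 -0.6] M [-0.08  0.11 -0.05] w 25.95
(0, 0, True) t 11.22 pos [479.14 269.59 114.  ] yaw 0.005 F [-0.6  0.   5.5] M [-0.13  0.15  0.07] w 26.02
(479.35, 269.7)
```

View pics/s2c.png

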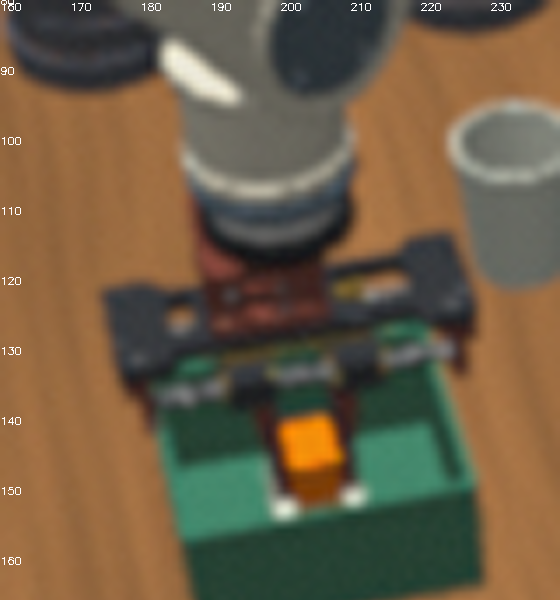

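Run:
```python
from vis import *
x,y,a=479.35,269.7,.005
h=env.move_l([x,y,111],rate=15,f_stop=12); st(f'press {h}')
env.move_l([x,y,114],rate=30); st('relax')
set_gripper(45); st('open')
env.move_l([x,y,240],rate=200)
lx,ly,la=495.99,-259.9,-.079
env.reach([lx,ly,240],q(la-np.pi/2)); st('over lids')
env.hold(.2)
for n in("side","top"): cv2.imwrite(f"pics/{n}3.png",viewer.camera(n))
s=cv2.imread('pics/side3.png');t=cv2.imread('pics/top3.png')
A=tile(s,176,122,58,50,8);B=tile(t,148,198,54,50,8)
cv2.imwrite('pics/c3.png',np.hstack([A,B[:400]])[:, :800])
cv2.imwrite('pics/l3.png',np.hstack([tile(s,196,196,90,110,5),tile(t,280,182,70,80,5)[:400] if 0 else cv2.resize(tile(t,280,172,70,110,5),None,fx=1,fy=1)]))
```

```text
press True t 11.53 pos [479.26 269.7  113.8 ] yaw 0.005 F [-1.3 -1.2  6.1] M [-0.11  0.17 -0.02] w 26.15
relax t 11.78 pos [479.33 269.68 113.84] yaw 0.0049 F [0.6 0.1 0. ] M [ 0.03 -0.05 -0.06] w 26.09
open t 12.3 pos [479.32 269.68 113.97] yaw 0.0049 F [0.7 1.  0.4] M [-0.04  0.06 -0.03] w 44.92
over lids t 15.0 pos [ 496.33 -259.12  239.93] yaw -1.6483 F [ 0.6  0.6 -0. ] M [ 0.03  0.1  -0.03] w 45.26
```

View pics/c3.png

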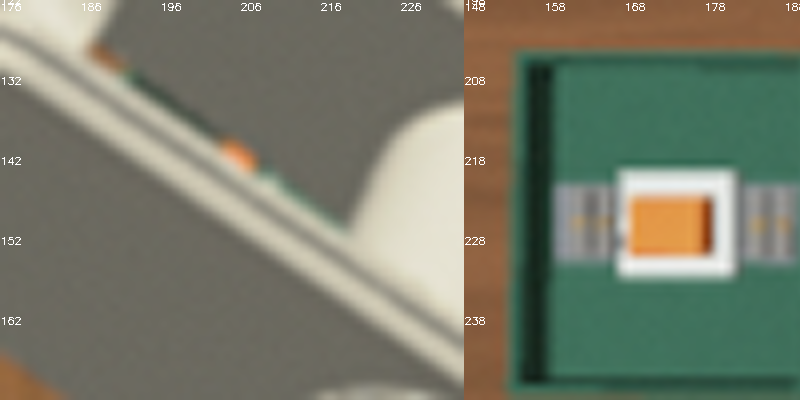

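View pics/l3.png

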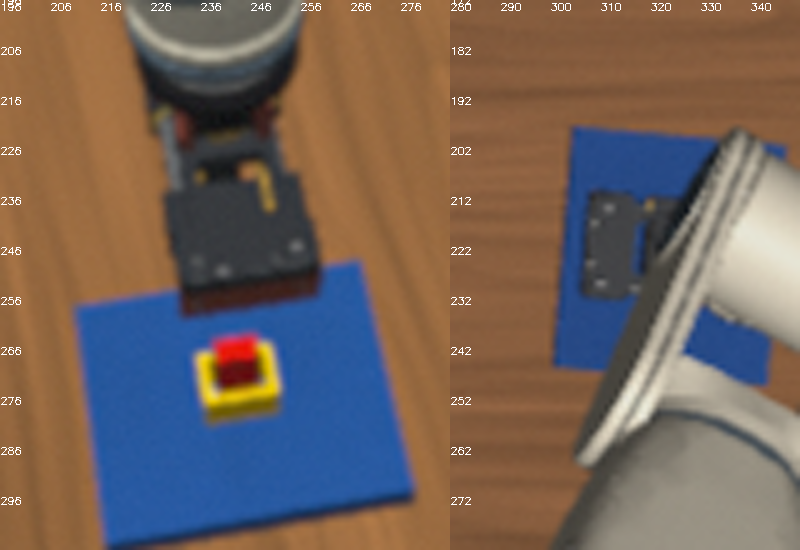

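Run:
```python
from vis import *
lx,ly,la=495.99,-259.9,-.079
env.move_l([lx,ly,150],rate=200)
h=env.move_l([lx,ly,127],rate=50,f_stop=5); st(f'down {h}')
if h: raise SystemExit
set_gripper(10); s=st('grip')
if abs(s['width']-14)>2: raise SystemExit
env.move_l([lx,ly,147],rate=40); st('lift20')
env.hold(.2); st()
env.move_l([lx,ly,257],rate=120); st('lift')
env.move_l([479.35,269.7,257],rot=q(.005-np.pi/2),rate=220); env.hold(.3); st('over case')
for n in("side","top"): cv2.imwrite(f"pics/{n}4.png",viewer.camera(n))
s=cv2.imread('pics/side4.png');t=cv2.imread('pics/top4.png')
cv2.imwrite('pics/s4.png',tile(s,160,70,90,110,7)[:600]);cv2.imwrite('pics/t4.png',tile(t,130,170,90,90,6))
```

```text
down False t 16.51 pos [ 495.94 -259.87  126.8 ] yaw -1.6498 F [-0.4  0.5  0.1] M [0.   0.13 0.03] w 44.62
grip t 17.09 pos [ 496.02 -259.86  127.1 ] yaw -1.6496 F [-0.6  0.5  1.3] M [0.1  0.19 0.06] w 13.85
lift20 t 17.74 pos [ 495.94 -259.87  147.1 ] yaw -1.6498 F [ 0.2 -0.6 -6.7] M [ 0.02  0.17 -0.07] w 13.96
 t 17.94 pos [ 495.85 -259.82  146.76] yaw -1.6498 F [ 0.3 -0.8 -4.6] M [-0.01  0.15  0.02] w 13.87
lift t 19.01 pos [ 495.51 -259.63  256.22] yaw -1.6498 F [ 0.2 -0.5 -6.4] M [-0.01  0.11  0.04] w 13.68
over case t 21.87 pos [479.43 269.49 257.04] yaw -1.5661 F [ 0.4  0.7 -5.9] M [-0.03  0.16 -0.04] w 13.93
```

View pics/s4.png

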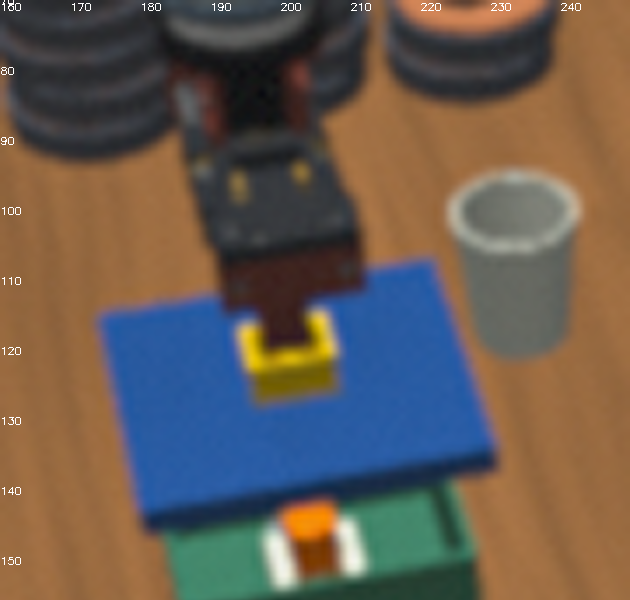

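View pics/t4.png

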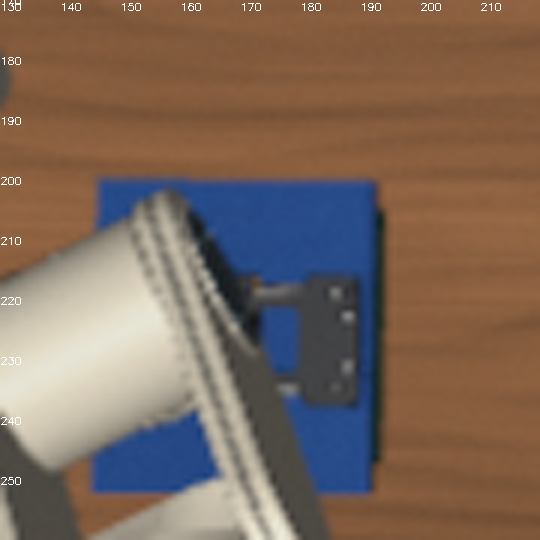

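```bash
cat > b2.py <<'E'
import ba; from ba import *
z=150
obs=ba.obs
obs+=[('o','side',rect(172,152,z),S4([(433,260),(100,315),(143,522),(495,465)])) for S4 in [lambda l:pix(160,70,7,l)]]
obs+=[('o','top',rect(172,152,z),pix(130,170,6,[(97,180),(92,492),(372,492),(375,180)]))]
E
python3 - <<'E'
from b2 import *
obs_o=obs[-2:]; base=obs[:-2]
ba.obs[:]=base
v,C=solve(); print(np.round(v[:6],3))
p,r=fit([o[1:] for o in obs_o],[479,269,0]);print('both',p,r)
for o in obs_o: print(o[1],fit([o[1:]],[479,269,0])[0])
# joint with lid held at known pose
ba.held['o']=[479.35,269.7,.005]; ba.obs[:]=base+obs_o
v,C=solve(); print(np.round(v[:6],3),np.round(C[:6],2))
for w in res(v,True)[-2:]:print(w)
E
```

```text
[ 4.79352e+02  2.69717e+02  5.00000e-03  4.95986e+02 -2.59904e+02
 -7.90000e-02]
both [4.79714059e+02 2.68026308e+02 8.09980718e-03] [('side', [[0.15, -0.12], [-0.31, 0.18], [-0.29, -1.03], [0.72, -2.25]]), ('top', [[0.47, -0.2], [0.31, 0.2], [0.01, 0.42], [0.2, 0.04]])]
side [ 4.78769027e+02  2.64092080e+02 -4.64366134e-03]
top [4.80081197e+02 2.68851093e+02 1.21338652e-02]
[ 4.79071e+02  2.70602e+02  4.00000e-03  4.95605e+02 -2.59249e+02
 -7.90000e-02] [0.46 0.53 0.   0.78 0.69 0.  ]
('o', 'side', [[0.11, -0.18], [-0.33, 0.04], [-0.45, -1.19], [0.55, -2.33]])
('o', 'top', [[0.3, -0.25], [-0.02, 0.13], [-0.33, 0.48], [0.01, 0.11]])
```

Run:
```python
from ba import *
v,C=solve()
s=cv2.imread('pics/side4.png');c=tile(s,168,100,66,52,11)
pp=[479.35,269.7,.005]
draw(c,'side',168,100,11,place(rect(172,152,150),pp));draw(c,'side',168,100,11,place(rect(172,152,134),pp),(0,255,255));draw(c,'side',168,100,11,place(rect(42,32,174),pp))
cv2.imwrite('pics/ov4.png',c)
```

```text
(no output)
```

View pics/ov4.png

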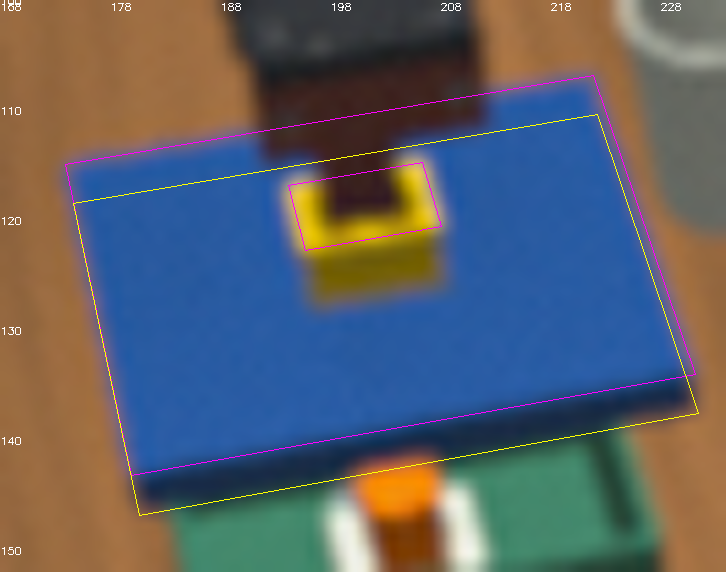

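Run:
```python
from vis import *
x,y=479.35,269.7
env.move_l([x,y,204],rate=80); st('pre')
h=env.move_l([x,y,191],rate=25,f_stop=4); st(f'enter {h}')
if h: raise SystemExit
h=env.move_l([x,y,184.5],rate=10,f_stop=4); st(f'seat {h}')
env.hold(.2); st()
for n in("side","top"): cv2.imwrite(f"pics/{n}5.png",viewer.camera(n))
s=cv2.imread('pics/side5.png')
cv2.imwrite('pics/s5.png',tile(s,165,110,70,62,11)[:600])
```

```text
pre t 22.77 pos [479.62 269.86 204.19] yaw -1.5658 F [ 0.5 -0.3 -5.5] M [-0.03  0.12  0.06] w 14.14
enter False t 23.44 pos [479.34 269.7  190.91] yaw -1.5658 F [-0.9 -0.9 -6.8] M [0.05 0.17 0.01] w 13.7
seat True t 23.91 pos [479.43 269.74 187.12] yaw -1.5658 F [-0.5  0.5  5.7] M [-0.03  0.18  0.01] w 13.8
 t 24.11 pos [479.43 269.71 187.12] yaw -1.5658 F [-0.4 -0.3  5.7] M [0.02 0.22 0.03] w 14.38
```

View pics/s5.png

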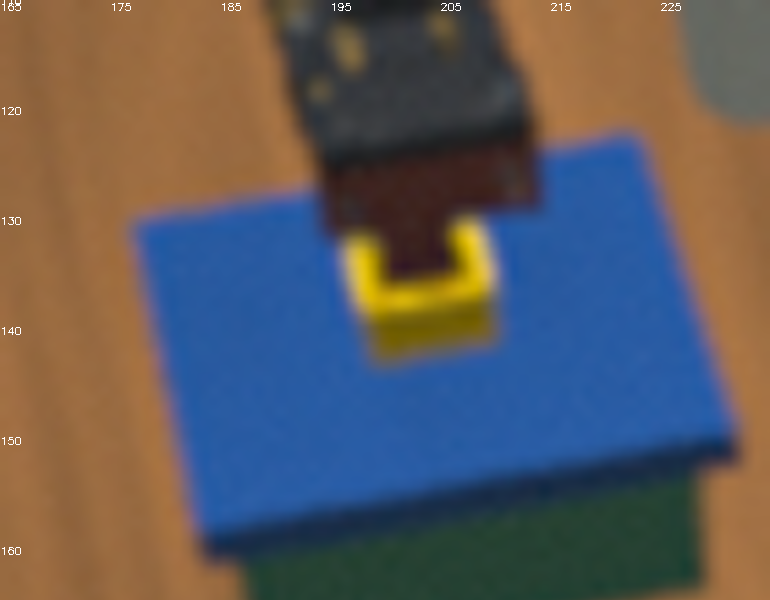

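Run:
```python
from vis import *
x,y=479.35,269.7
env.move_l([x,y,187.2],rate=10); st('relax')
set_gripper(62); st('open')
h=env.move_l([x,y,163],rate=40,f_stop=4); st(f'down {h}')
env.hold(.2)
cv2.imwrite('pics/side6.png',viewer.camera('side'))
cv2.imwrite('pics/s6.png',tile(cv2.imread('pics/side6.png'),165,110,70,62,11)[:600])
```

```text
relax t 24.54 pos [479.42 269.75 187.16] yaw -1.5658 F [-0.7  0.2 -2.3] M [ 0.09 -0.09  0.03] w 14.1
open t 25.43 pos [479.34 269.71 187.18] yaw -1.5658 F [-0.7  0.3 -0.6] M [ 0.    0.1  -0.05] w 61.76
down False t 26.18 pos [479.41 269.72 162.95] yaw -1.5658 F [-0.5 -0.3  0.4] M [-0.02  0.15  0.02] w 61.73
```

View pics/s6.png

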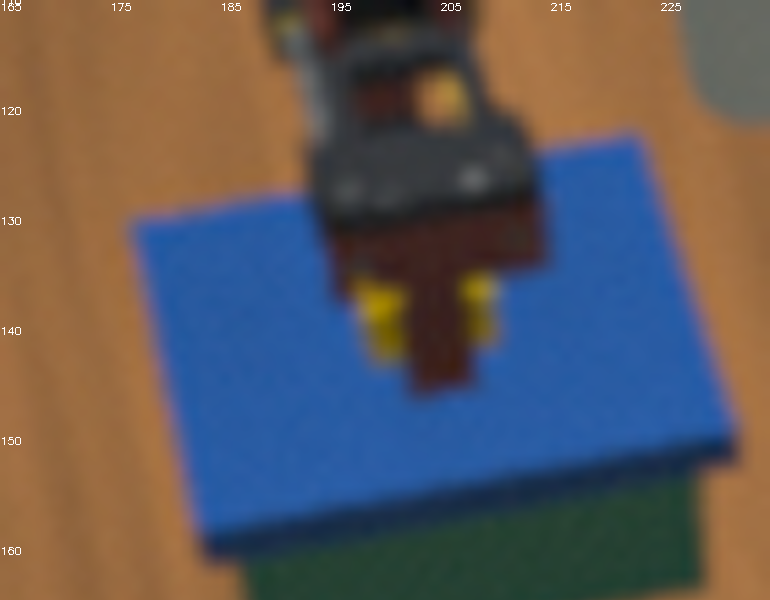

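Run:
```python
from vis import *
x,y=479.35,269.7
set_gripper(28); s=st('grip')
if abs(s['width']-32)>2: raise SystemExit
env.move_l([x,y,178],rate=25); env.hold(.3)
for i in range(4): env.hold(.05);st('up15')
cv2.imwrite('pics/side7.png',viewer.camera('side'))
cv2.imwrite('pics/s7.png',tile(cv2.imread('pics/side7.png'),165,100,70,72,8)[:600])
```

```text
grip t 27.01 pos [479.35 269.72 163.02] yaw -1.5657 F [0.  0.5 0.4] M [-0.02  0.14  0.06] w 31.74
up15 t 28.11 pos [479.3  269.69 177.88] yaw -1.5658 F [-0.5  0.9 -3.3] M [ 0.01  0.19 -0.01] w 32.07
up15 t 28.16 pos [479.31 269.68 177.92] yaw -1.5658 F [ 0.2 -0.5 -3. ] M [-0.04  0.17  0.05] w 31.94
up15 t 28.21 pos [479.35 269.67 177.93] yaw -1.5658 F [-0.1 -0.4 -3.4] M [-0.03  0.14  0.  ] w 31.71
up15 t 28.26 pos [479.34 269.7  177.95] yaw -1.5658 F [ 0.1 -0.5 -2.6] M [ 0.02  0.13 -0.02] w 31.78
```

View pics/s7.png

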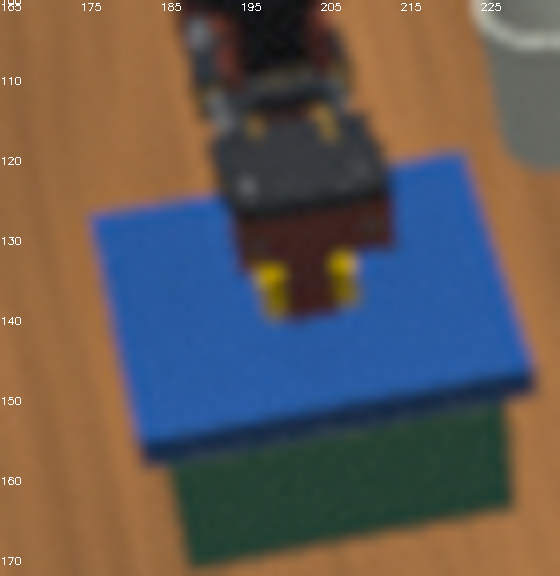

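The force (about 3 N) matches the outer lid alone, so I'll lift the rest of the way.

Run:
```python
from vis import *
x,y=479.35,269.7
env.move_l([x,y,263],rate=50); env.hold(.4)
for i in range(3): env.hold(.05);st('up100')
for n in("side","top"): cv2.imwrite(f"pics/{n}8.png",viewer.camera(n))
cv2.imwrite('pics/s8.png',tile(cv2.imread('pics/side8.png'),165,90,75,84,7))
cv2.imwrite('pics/f8.png',np.hstack([cv2.imread('pics/side8.png'),cv2.imread('pics/top8.png')])[:, ::1] if 0 else cv2.resize(cv2.imread('pics/top8.png'),None,fx=1.5,fy=1.5))
```

```text
up100 t 30.61 pos [479.34 269.71 262.97] yaw -1.5658 F [ 0.3  1.1 -3. ] M [0.03 0.14 0.  ] w 31.84
up100 t 30.66 pos [479.36 269.7  263.01] yaw -1.5658 F [ 0.  -0.1 -2.9] M [-0.01  0.12  0.05] w 31.78
up100 t 30.71 pos [479.35 269.71 263.  ] yaw -1.5658 F [ 0.5  0.2 -3.1] M [-0.02  0.18  0.  ] w 31.87
```

View pics/s8.png

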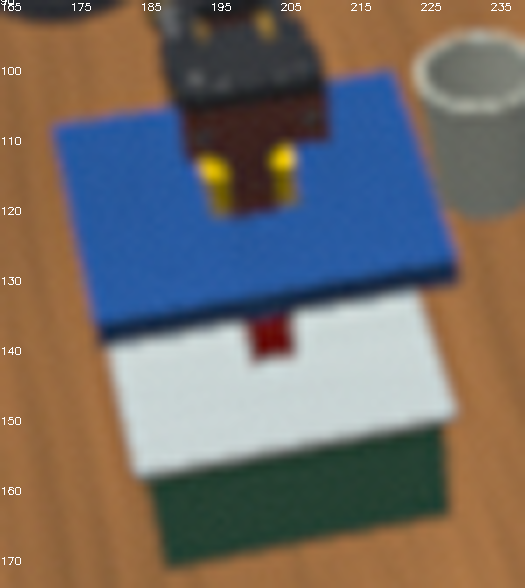

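View pics/f8.png

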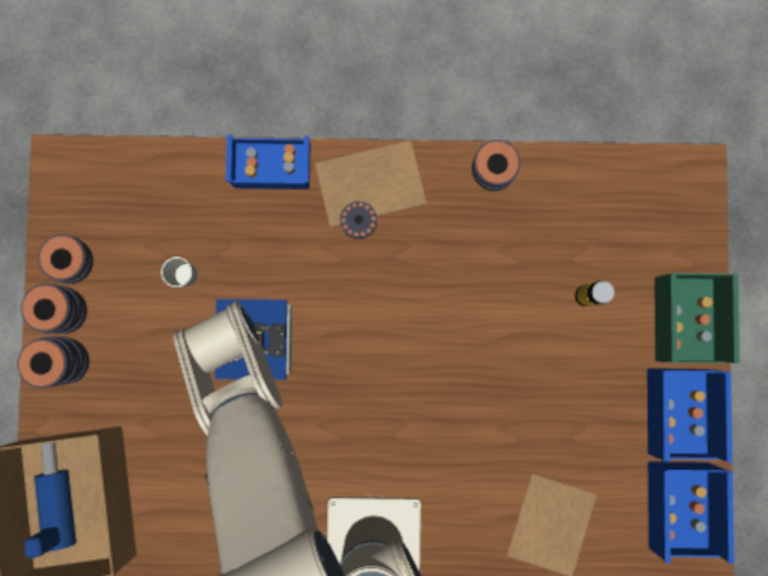

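View pics/side8.png

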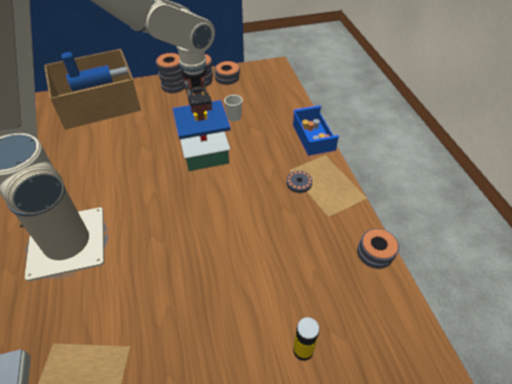

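In the picture the inner lid lies flat and centred on the case. The outer lid is level above it, and the can, cup and disc are where they started.

Run:
```python
from vis import *
print(workorder.sign_off()); st('end')
```

```text
the job is handed in; nothing more can be done
None
the job is handed in; nothing more can be done
```

The job is handed in, about 31 s into the 72 s limit. The arm finished holding the outer lid about 100 mm above its nested position. There was no verdict, so what follows is from my own checks.

- **Relay:** it went into the socket on the first try. The tool stopped at 113.8–114.0 mm against 114 expected when fully home. The pictures after release show it square in the socket.
- **Nested lids:** carried by the red post and lowered until contact at 187.1 mm, against 187 expected. The contact force was about 6 N. The lids did not shift when I let go.
- **Outer lid:** lifted straight up by the yellow collar. The load of about 3 N matches the outer lid alone. In the last picture it looks level, and the inner lid lies flat and centred on the rim.
- **Bystanders:** the can, cup and rotor disc appear where they started.

**Disagreement:** the two cameras at first differed by about 4–5 mm in y. I corrected their calibration with the relay held at a known pose, and the later fits and the insertion agreed with it. Nothing else failed, though I judged level and flat only by eye and from the force readings.

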